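# Clear the ultrasonic bath's lid and hold it open at 60 degrees

### The job

The ear defenders have been left standing on the lid of the ultrasonic bath: first hang them over the bar of the hanging rail by their headband, one cup on either side, and let them go. Then lift the lid with the fingers to 60 degrees from shut and hold it still there so that I can take the beaker out; the lid would fall shut by itself, so finish still holding it and do not let go. Leave everything else standing where it is.

Things in the scene. Friction and masses are not known exactly. Their poses are not given: they have to be found in the camera images.
- ear_defenders: Rigid grey and black ear defenders, 0.2 kg, standing on their cups on the lid. Origin: middle of the cups' underside, z up. The headband arches in the x-z plane: 159 mm over the cups along x, 80 mm clear between the cups; cups 58 mm wide (y), 74 high. Black crown pad at the top: 52 mm (x) by 24 mm (y), from 113 to 135 mm above the origin; can be pinched across y from above.
- crown (a point): Centre of the underside of the ear defenders' crown pad, 22 mm below the pad's top; axes as the ear defenders. The pad's underside is to lie on the rail's bar.
- rail: Hanging rail, fixed: foot plate 80 mm (x) by 240 mm (y), 12 mm high, with an inverted-U steel bar of 14 mm diameter. Its level part runs along the rail's y, axis 160 mm above the bench; the uprights stand 108 mm either side of the middle and do not rise above the bar. Origin: centre of the foot's underside.
- rail_mid (a point): Middle of the rail's level bar, on its axis, 160 mm above the bench (top of the bar 7 mm higher). Its y axis runs along the bar.
- bath: White ultrasonic cleaning bath, fixed, 170 mm deep (x), 260 wide (y), 112 high, an open tank with a beaker in it under the lid. Its front, with two small knobs (12 mm proud, low down), faces its -x. Origin: centre of the underside. The shut lid's top is 118 mm above the bench.
- lid_hinge (a point): Middle of the lid's hinge line, on the bath's rear top edge, 85 mm behind the bath's centre and 112 mm above the bench; the hinge line runs along the bath's y.
- lid (a joint): Angle of the lid, rad: 0 shut (level), grows as the front edge rises; 60 degrees is 1.047; stop at 1.75. Steel panel 170 mm deep, 260 wide, 6 thick, with handle 0.45 kg, on a free hinge: let go at 60 degrees it falls shut.
- lid_handle (a point): Middle of the lid's handle: round bar, 12 mm diameter, 130 long, parallel to the hinge, on two side arms, 55 mm in front of the lid's front edge and the bath's front (49 mm clear). It swings with the lid at 225 mm radius about the hinge line; shut, it is 3 mm above the hinge, 115 mm above the bench. Axes turn with the lid: x from handle to hinge, y along the bar.
- tin: Bystander: small round white screw-lid tin, 53 mm across, 30 high (mm). Origin at the centre of its underside.
- dropper_bottle: Bystander: brown dropper bottle, 33 mm across, 102 high (mm). Origin at the centre of its underside.
- calculator: Bystander: flat desk calculator, 132 x 90 x 15 (mm). Origin at the centre of its underside.
- jar_bottle: Bystander: white round bottle, 45 mm across, 106 high (mm). Origin at the centre of its underside.
- rinse_can: Bystander: white plastic can with handle, 70 x 109, 287 high (mm). Origin at the centre of its underside.

How it is judged:
By the outcome, as a careful person would: the job done as asked, in the order asked, and still so for the second after the job is handed in, while the arm keeps its last pose, push and grip.
It also fails if it takes over 54 s, if anything falls off the work surface, if the arm or the gripper's body presses on something with over 40 N, if the wrist force passes 120 N, or if a joint passes its speed limit or range.

### The arm

A 6-joint arm with a two-finger parallel gripper is mounted at the origin on a cart in front of the work surface, level with it; the furniture and walls round the work are solid. World frame = base frame: x ahead of the robot, y to its left, z up, the work surface at z = 0. Lengths are in m, angles in rad, forces in N, time in s.
With the tool pointing down it reaches from about 0.375 to 0.975 m from the base axis. Payload 3.8 kg.
Tool frame: the origin (TCP) lies midway between the tips of the shut fingers; the grasp point (between the pads) lies 19 mm behind it; z points along the fingers, y is the line along which they close (so a half turn about z gives the same grasp; the last joint's range is limited). The gripper opens to 85 mm and grips with 20 to 120 N. Pads are 22 mm wide; open, the fingers measure 114 mm over their backs; the gripper's body (76 mm by 85 mm) begins 54 mm behind the grasp point. The pads swing forward as they close: fully open they stand 13 mm farther back than shut.
Start: joints at [-1.254, 0.264, 1.604, -0, 1.274, -0.037], TCP at [0.234, -0.633, 0.231] pointing down, gripper open.
Joint ranges: [-2.63, 2.63], [-0.94, 2.18], [0.31, 2.57], [-1.31, 4.45], [0, 2.66], [-2.55, 2.55]. Speed limits (rad/s): [2.57, 2.57, 3.14, 3.14, 3.14, 3.14].

### API

Orientations are given as a rotation vector (axis times angle).
In Python, from workcell import bot, read_camera, camera_info, ticket gives the robot as it stands.
- The arm moves only by the tool servo_tool, never from a script. Its argument "targets" is a list of rows, each an object of numbers: "hand": the closure, from -1 (fully open) to 1 (shut); "x", "y", "z": the shift along the tool's x, y, z as a fraction of full scale; "roll": the turn about the tool's z as a fraction of full scale. In form: [{"hand": .., "x": .., "y": .., "z": .., "roll": ..}, ...]. A call has 1 to 10 rows; each row is the pose to reach, as a shift and turn from the pose commanded when the call began, along the tool's axes at that moment, turning the shorter way round; what a row does not reach only later rows make up. Full scale, the value 1, is 50 cm for a shift and 180 degrees for a turn. A row lasts 1/12 s, in which the tool goes at most 41.7 mm and 7.16 degrees, less where a joint would pass 70% of its speed; a pose out of reach is approached as far as the arm can. A call with a number of a shift or a turn outside -1 to 1 is refused whole. A call with a gripper value outside its range is refused whole. The fingers move at their own pace and stop on an object; "grip_force" is the grip in N (left out, the last holds). Time passes only in rows, so rows that repeat a pose let the fingers close. It gives the time, the measured TCP pose, the force, the opening and the grip force at its end, in the units of the state.
- bot.read_state(): the state, without advancing time (a new reading comes with each control period).
- read_camera(name): name is "scene" or "top" or "wrist"; returns the picture (400x640x3 uint8, red, green, blue); there is no depth.
- camera_info(name): a dict with "fx", "fy", "cx", "cy" (pixels), "k1" (the pictures are not rectified: a ray, as slopes to the right and down, at radius r is drawn at 1 + k1 r^2 times it, then the intrinsics apply), "eye" and "orientation" of the camera in the world; the wrist camera has in their place "T_tool_cam" (4x4, takes a point from camera to tool coordinates, whose origin is the TCP and whose axes are the flange's). Camera axes: x right, y down, z forward; pixel columns grow to the right and rows downward; lengths in m; the calibration is good to about 2 mm. A picture is of the moment at which its call begins: read the wrist's pose just before it. camera_info takes no time and is no camera call.
- ticket.finish_job(): hands the job in; it is judged then, once.
The state is a dict: "time": time; "q": joint angles; "joint_vel": joint speeds; "joint_torque": joint torques, N m; "tool_pos": TCP position; "tcp_rot": TCP orientation; "wrist_force": force on the tool from outside, world axes, zero at the start; "torque": the same for the moment, N m; "width": opening from 0.0 (shut) to 1.0 (fully open); "grip_force": force on a finger pad.
Only numpy, scipy, OpenCV 4.12 (cv2) and the standard library are available. Lean on these libraries where they do the work, as an engineer would, in place of code of your own. Each camera call takes 0.05 s, during which the arm holds its last target. There are 200 camera calls.

## Working session

There is one attempt and no reset: what is moved stays moved. The work goes in short steps, Python scripts to look and compute and a tool call to move; the robot and the scene stay as the last step left them, time stands still between calls to the robot, and variables do not carry over. Pictures are saved under pics/ and viewed, at most 10 in all, crops included, and the job is handed in when it is done.

Besides the shell and the picture viewer there is one more tool, called after ">>>" by a JSON object that holds its "api" and its "payload". servo_tool: Moves the arm, as the interface text tells. Its arguments: {"type":"object","properties":{"targets":{"type":"array"},"grip_force":{"type":"number"}},"required":["targets"]}

```bash
ls; mkdir -p pics; python3 - <<'E'
from workcell import bot, read_camera, camera_info
import cv2
print(bot.read_state())
for n in ("scene","top","wrist"):
    print(n,camera_info(n))
for n in ("scene","top"):
    cv2.imwrite(f"pics/{n}0.png",read_camera(n)[:,:,::-1])
E
```

```text
pics
{'time': 0.0, 'q': array([-1.25391765e+00,  2.64752945e-01,  1.60539615e+00, -1.66982358e-05,
        1.27372880e+00, -3.69138589e-02]), 'joint_vel': array([-1.70057954e-04, -1.05945850e-03,  1.33020689e-03,  2.20041939e-05,
       -7.12378562e-04, -1.69800091e-03]), 'joint_torque': array([ 1.01563401e-03, -5.15110338e+01, -3.67314327e+01, -2.25904555e-04,
        1.29228106e-02, -1.78079716e-05]), 'tool_pos': array([ 0.23360873, -0.63248446,  0.22995023]), 'tcp_rot': array([-3.09034010e+00, -5.52451927e-01,  5.25297678e-04]), 'wrist_force': array([ 0.0756428 , -0.01856827,  0.03669119]), 'torque': array([ 0.03277481, -0.04367672, -0.01832436]), 'grip_force': 0.0, 'width': 1.001083015954207}
scene {'fx': 499.64004148651964, 'fy': 499.64004148651964, 'cx': 318.572809049182, 'cy': 201.46462173926224, 'k1': -0.07456905873351727, 'eye': array([-0.12138267,  0.82656049,  1.23675304]), 'orientation': array([-0.91734501,  2.53076908, -1.04513586])}
top {'fx': 487.94229303661916, 'fy': 487.94229303661916, 'cx': 326.58685970196694, 'cy': 200.28002631099176, 'k1': -0.014582007141825322, 'eye': array([0.23812014, 0.00785673, 1.60126729]), 'orientation': array([-2.03820498,  2.1708817 , -0.23365882])}
wrist {'fx': 292.6951633808811, 'fy': 292.6951633808811, 'cx': 311.6019796788244, 'cy': 195.5613025008832, 'k1': -0.00865036053811705, 'T_tool_cam': array([[ 2.05611695e-04, -9.56205265e-01, -2.92696855e-01,
         7.39702185e-02],
       [ 9.99999285e-01,  5.41392668e-04, -1.06619175e-03,
        -1.14335362e-04],
       [ 1.17796209e-03, -2.92696427e-01,  9.56204693e-01,
        -1.42603338e-01],
       [ 0.00000000e+00,  0.00000000e+00,  0.00000000e+00,
         1.00000000e+00]])}
```

View pics/scene0.png

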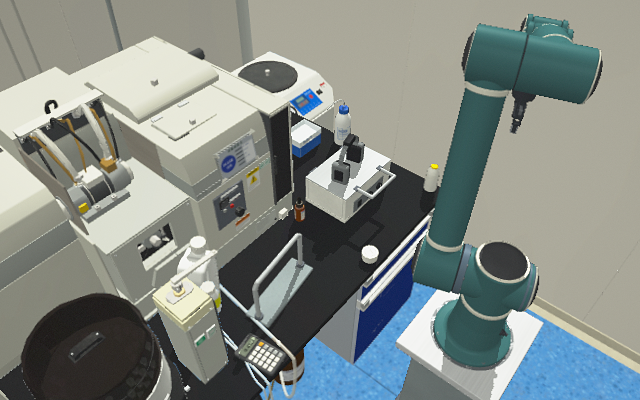

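View pics/top0.png

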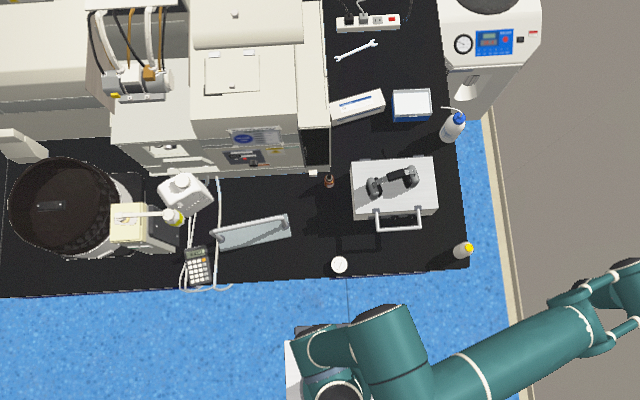

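The scene view shows the bath at (350,180) with the ear defenders at (347,160), and the rail at (285,280). In the top view the bath is at (394,187), its handle at (398,228), the ear defenders at (393,180) and the rail at (250,232). I'll enlarge these areas for corner picking.

```bash
cat > h.py <<'E'
import numpy as np, cv2
from scipy.spatial.transform import Rotation as R
from workcell import bot, read_camera, camera_info
def cam(n,st=None):
    c=camera_info(n)
    K=np.array([[c['fx'],0,c['cx']],[0,c['fy'],c['cy']],[0,0,1]]); d=np.array([c['k1'],0,0,0])
    if n=='wrist':
        T=np.eye(4);T[:3,:3]=R.from_rotvec(st['tcp_rot']).as_matrix();T[:3,3]=st['tool_pos']
        T=T@c['T_tool_cam']; return K,d,T[:3,:3],T[:3,3]
    return K,d,R.from_rotvec(c['orientation']).as_matrix(),np.array(c['eye'])
def ray(C,uv):
    K,d,Rm,e=C
    p=cv2.undistortPoints(np.array([[uv]],float),K,d)[0,0]
    v=Rm@np.array([p[0],p[1],1]); return e,v/np.linalg.norm(v)
def onz(C,uv,z):
    e,v=ray(C,uv); return e+v*(z-e[2])/v[2]
def tri(C1,a,C2,b):
    e1,v1=ray(C1,a);e2,v2=ray(C2,b)
    s=np.linalg.lstsq(np.c_[v1,-v2],e2-e1,rcond=None)[0]
    p,q=e1+s[0]*v1,e2+s[1]*v2
    return (p+q)/2,np.linalg.norm(p-q)
def proj(C,P):
    K,d,Rm,e=C
    return cv2.projectPoints(np.atleast_2d(np.array(P,float)),cv2.Rodrigues(Rm.T)[0],-Rm.T@e,K,d)[0][:,0]
E
python3 - <<'E'
import cv2,numpy as np
t=cv2.imread('pics/top0.png');s=cv2.imread('pics/scene0.png')
def cr(im,x,y,w=100,h=75,z=4):
    c=cv2.resize(im[y:y+h,x:x+w],None,fx=z,fy=z,interpolation=cv2.INTER_CUBIC)
    for k in range(0,w,10): cv2.line(c,(k*z,0),(k*z,12 if k%50==0 else 5),(0,0,255),1)
    for k in range(0,h,10): cv2.line(c,(0,k*z),(12 if k%50==0 else 5,k*z),(0,0,255),1)
    return c
o=np.vstack([np.hstack([cr(t,345,150,100,100,4)[:340],cr(s,300,130,100,100,4)[:340]]),np.hstack([cr(t,200,195,100,65,4),cr(s,235,225,80,100,3)[:260] if 0 else cr(s,225,230,100,65,4)])])
cv2.imwrite('pics/z.png',o);print(o.shape)
E
```

```text
(600, 800, 3)
```

View pics/z.png

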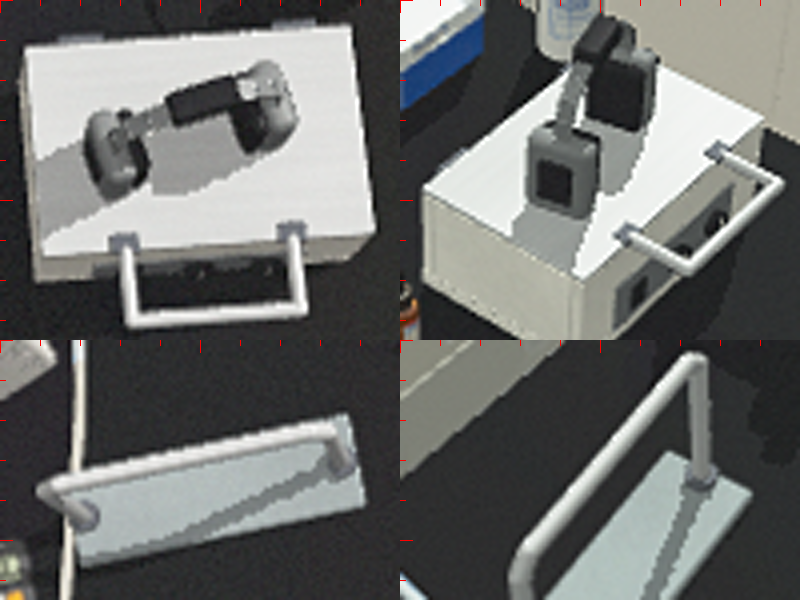

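The enlargement shows, in crop pixels: lid corners (22,45), (350,27), (375,232), (42,257); handle bar from (130,318) to (300,311); crown pad about (165–243, 75–123); bar from (45,488) to (335,428).

```bash
python3 - <<'E'
from h import *
T=cam('top');S=cam('scene')
tb=lambda x,y:(345+x/4-.4,150+y/4-.4); sb=lambda x,y:(300+(x-400)/4-.4,130+y/4-.4)
tr=lambda x,y:(200+x/4-.4,195+(y-340)/4-.4); sr=lambda x,y:(225+(x-400)/4-.4,230+(y-340)/4-.4)
np.set_printoptions(precision=4,suppress=True)
c=[onz(T,tb(*p),.118) for p in [(22,45),(350,27),(375,232),(42,257)]]
print('lid',np.array(c),'center',np.mean(c,0),[np.linalg.norm(c[i]-c[(i+1)%4]) for i in range(4)])
c2=[onz(S,sb(*p),.118) for p in [(425,187),(763,120),(583,280)]];print('lid scene RL,FR?,FL',np.array(c2))
h=[onz(T,tb(*p),.115) for p in [(128,319),(303,311)]]; print('handle',h,np.linalg.norm(h[0]-h[1]))
print('handle s',[onz(S,sb(*p),.115) for p in [(690,268),(778,184)]])
b=[onz(T,tr(*p),.16) for p in [(45,488),(335,430)]];print('bar',np.array(b),np.linalg.norm(b[0]-b[1]))
b=[onz(S,sr(*p),.16) for p in [(520,555),(695,365)]];print('bar s',np.array(b),np.linalg.norm(b[0]-b[1]))
p=[onz(T,tb(*q),.253) for q in [(165,95),(235,75),(243,97),(172,123)]];print('pad',np.array(p),np.mean(p,0))
print('pad tri',tri(T,tb(200,95),S,sb(604,38)))
for n in [((165,95),(575,57)),((235,75),(609,14))]: print(tri(T,tb(*n[0]),S,sb(*n[1])))
E
```

```text
lid [[ 0.6928 -0.0866  0.118 ]
 [ 0.691  -0.3476  0.118 ]
 [ 0.5243 -0.3488  0.118 ]
 [ 0.5211 -0.0895  0.118 ]] center [ 0.6073 -0.2181  0.118 ] [np.float64(0.2610797530866002), np.float64(0.16670966011374544), np.float64(0.25925261967183366), np.float64(0.17174346759932715)]
lid scene RL,FR?,FL [[ 0.6892 -0.0942  0.118 ]
 [ 0.5223 -0.347   0.118 ]
 [ 0.5223 -0.0921  0.118 ]]
handle [array([ 0.469 , -0.1521,  0.115 ]), array([ 0.4666, -0.2872,  0.115 ])] 0.13505919119228277
handle s [array([ 0.4667, -0.1604,  0.115 ]), array([ 0.4683, -0.2896,  0.115 ])]
bar [[0.4865 0.3476 0.16  ]
 [0.5168 0.1291 0.16  ]] 0.2205992755251226
bar s [[0.4909 0.3408 0.16  ]
 [0.5116 0.1439 0.16  ]] 0.1979437498244952
pad [[ 0.6076 -0.1775  0.253 ]
 [ 0.6192 -0.2289  0.253 ]
 [ 0.6025 -0.2331  0.253 ]
 [ 0.5866 -0.1806  0.253 ]] [ 0.604 -0.205  0.253]
pad tri (array([ 0.601 , -0.2043,  0.2545]), np.float64(0.009821115810841764))
(array([ 0.6072, -0.1794,  0.2465]), np.float64(0.0046413466122700656))
(array([ 0.6145, -0.2301,  0.2563]), np.float64(0.008112850265517174))
```

>>> {"api": "servo_tool", "payload": {"targets": [{"hand": -1,"x": 0.99,"y": -0.546,"z": -0.34,"roll": -0.46},{"hand": -1,"x": 0.99,"y": -0.546,"z": -0.34,"roll": -0.46},{"hand": -1,"x": 0.99,"y": -0.546,"z": -0.34,"roll": -0.46},{"hand": -1,"x": 0.99,"y": -0.546,"z": -0.34,"roll": -0.46},{"hand": -1,"x": 0.99,"y": -0.546,"z": -0.34,"roll": -0.46},{"hand": -1,"x": 0.99,"y": -0.546,"z": -0.34,"roll": -0.46},{"hand": -1,"x": 0.99,"y": -0.546,"z": -0.34,"roll": -0.46},{"hand": -1,"x": 0.99,"y": -0.546,"z": -0.34,"roll": -0.46},{"hand": -1,"x": 0.99,"y": -0.546,"z": -0.34,"roll": -0.46},{"hand": -1,"x": 0.99,"y": -0.546,"z": -0.34,"roll": -0.46}]}}

```text
time: 0.93
tool_pos: [0.4955, -0.3295, 0.3514]
tcp_rot: [-2.177, -2.264, 0.0]
wrist_force: [0.4, -1.3, -0.0]
width: 1.0
grip_force: 0.0
```

```bash
cat >> h.py <<'E'
np.set_printoptions(precision=4,suppress=True)
def delta(target,yaw=None,st=None):
    """shift in tool units and roll to reach world TCP target with tool x at yaw (deg)"""
    st=st or bot.read_state(); M=R.from_rotvec(st['tcp_rot']).as_matrix()
    cur=np.degrees(np.arctan2(M[1,0],M[0,0]))
    d=M.T@(np.array(target)-st['tool_pos'])/.5
    return d, cur, None if yaw is None else -((yaw-cur+180)%360-180)/180
E
python3 -c "
from h import *
print(delta([.604,-.205,.40],103), bot.read_state()['tool_pos'],bot.read_state()['q'])"
```

```text
(array([ 0.2403,  0.2264, -0.0972]), np.float64(92.24029780107227), np.float64(-0.05977612332737626)) [ 0.4955 -0.3295  0.3514] [-0.6286  0.0629  1.6181  0.      1.4613 -0.6677]
```

>>> {"api": "servo_tool", "payload": {"targets": [{"hand": -1,"x": 0.24,"y": 0.226,"z": -0.097,"roll": -0.06},{"hand": -1,"x": 0.24,"y": 0.226,"z": -0.097,"roll": -0.06},{"hand": -1,"x": 0.24,"y": 0.226,"z": -0.097,"roll": -0.06},{"hand": -1,"x": 0.24,"y": 0.226,"z": -0.097,"roll": -0.06},{"hand": -1,"x": 0.24,"y": 0.226,"z": -0.097,"roll": -0.06},{"hand": -1,"x": 0.24,"y": 0.226,"z": -0.097,"roll": -0.06},{"hand": -1,"x": 0.24,"y": 0.226,"z": -0.097,"roll": -0.06},{"hand": -1,"x": 0.24,"y": 0.226,"z": -0.097,"roll": -0.06}]}}

```text
time: 1.6
tool_pos: [0.6028, -0.2086, 0.3987]
tcp_rot: [-1.962, -2.451, 0.002]
wrist_force: [-0.2, 0.4, -0.7]
width: 1.004
grip_force: 0.0
```

```bash
python3 - <<'E'
from h import *
st=bot.read_state(); print(st['tool_pos'],delta([.604,-.205,.4],103)[1])
np.save('w1.npy',np.r_[st['tool_pos'],st['tcp_rot']])
cv2.imwrite('pics/w1.png',read_camera('wrist')[:,:,::-1])
E
```

```text
[ 0.6028 -0.2086  0.3987] 102.63438057205619
```

View pics/w1.png

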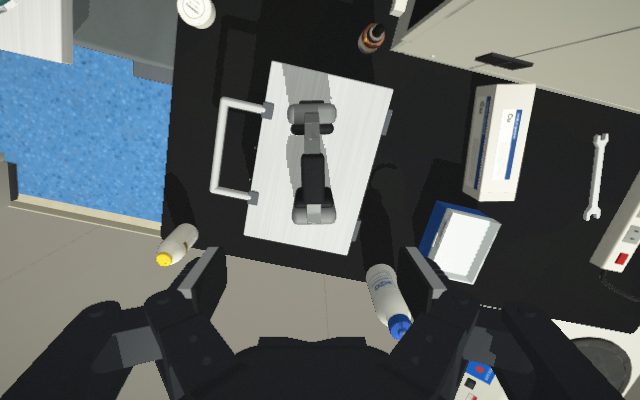

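The wrist view shows the crown pad as a black patch at about (313,178), nearly upright in the image. The lid corners are at about (273,62), (393,90), (350,254) and (244,235), and the handle bar runs from (225,100) to (214,190).

```bash
python3 - <<'E'
from h import *
w=np.load('w1.npy');C=cam('wrist',{'tool_pos':w[:3],'tcp_rot':w[3:]})
im=cv2.imread('pics/w1.png');g=im.max(2)
for v in (145,150,155,160,170,180,190,198,202,206): print(v,g[v,296:332])
def P(uv,z): return onz(C,uv,z)
# predicted pad corners for center (.604,-.205) ear x yaw 103
for zz in (.253,):
  for y in (101,103,105):
    M=R.from_euler('z',y,degrees=True).as_matrix()
    print(y,proj(C,[np.array([.604,-.205,zz])+M@np.array([a*.026,b*.012,0]) for a,b in((1,1),(1,-1),(-1,-1),(-1,1))]).round(1).tolist())
l=np.array([P(p,.118) for p in [(273,62),(393,90),(350,254),(244,235)]]);print(l,l.mean(0))
print('handle',P((225,100),.115),P((214,190),.115))
E
```

```text
145 [153 154 152 152 153 157 157 157 118 112 112 112 111 111 112 113 112 112
 114 112 112 113 114 110 151 154 154 156 224 233 231 228 226 227 226 228]
150 [153 152 153 154 157 156 156 158 115 110 111 111 113 114 113 114 113 112
 114 114 116 113 114 111 127 152 155 157 160 158 222 227 227 227 229 228]
155 [153 153 154 157 155 127  47  22  24  26  25  24  25  25  24  25  25  26
  26  24  24  24  26  24  25  26  24  94 152 153 160 223 228 228 227 226]
160 [151 153 156 156 124  48  35  36  42  42  42  42  41  42  42  42  43  41
  43  43  44  42  45  43  43  40  41  37  85 149 154 224 228 227 227 228]
170 [156 155 154 156 157  60  31  35  41  43  45  41  44  42  43  43  44  44
  46  45  43  46  44  46  45  43  41  35  87 148 153 151 152 225 231 231]
180 [152 156 155 155 154  73  35  35  41  42  46  45  42  44  44  45  47  46
  45  46  47  46  44  45  48  43  40  38  58 144 153 154 154 154 223 228]
190 [ 77  29  24  22  19  22  29  33  40  44  45  43  45  43  46  46  43  44
  44  46  48  47  47  48  47  46  43  40  29  22  22  22  22  23  22 174]
198 [22 23 24 23 21 23 22 33 37 43 44 46 44 45 45 45 46 47 48 46 47 46 47 47
 49 46 43 40 32 23 24 26 23 26 25 25]
202 [35 35 36 36 37 37 38 35 39 44 43 44 45 44 45 43 46 45 44 46 45 46 46 46
 46 46 45 42 42 40 41 41 41 42 40 37]
206 [ 44  50  53  55  55  54  51  55  54  52  82 187 188 188 190 191 191 191
 192 193 194 194 193 196 168  75  54  54  55  56  56  57  56  56  51  48]
101 [[303.2, 154.2], [327.5, 154.9], [325.3, 204.7], [302.2, 204.1]]
103 [[302.3, 154.6], [326.6, 154.4], [326.2, 204.4], [303.1, 204.5]]
105 [[301.4, 155.0], [325.7, 154.0], [327.1, 204.0], [304.0, 204.8]]
[[ 0.5226 -0.0919  0.118 ]
 [ 0.6887 -0.0906  0.118 ]
 [ 0.6952 -0.3442  0.118 ]
 [ 0.5235 -0.3487  0.118 ]] [ 0.6075 -0.2189  0.118 ]
handle [ 0.466  -0.1538  0.115 ] [ 0.4673 -0.2866  0.115 ]
```

```bash
python3 -c "
from h import *
print(delta([.602,-.205,.234],104))"
```

```text
(array([0.0077, 0.0011, 0.3295]), np.float64(102.59316538539441), np.float64(-0.00781574785892))
```

>>> {"api": "servo_tool", "payload": {"targets": [{"hand": -1,"x": 0.008,"y": 0.001,"z": 0.06,"roll": -0.008},{"hand": -1,"x": 0.008,"y": 0.001,"z": 0.12,"roll": -0.008},{"hand": -1,"x": 0.008,"y": 0.001,"z": 0.18,"roll": -0.008},{"hand": -1,"x": 0.008,"y": 0.001,"z": 0.23,"roll": -0.008},{"hand": -1,"x": 0.008,"y": 0.001,"z": 0.28,"roll": -0.008},{"hand": -1,"x": 0.008,"y": 0.001,"z": 0.31,"roll": -0.008},{"hand": -1,"x": 0.008,"y": 0.001,"z": 0.329,"roll": -0.008},{"hand": -1,"x": 0.008,"y": 0.001,"z": 0.329,"roll": -0.008},{"hand": -1,"x": 0.008,"y": 0.001,"z": 0.329,"roll": -0.008},{"hand": -1,"x": 0.008,"y": 0.001,"z": 0.329,"roll": -0.008}]}}

```text
time: 2.48
tool_pos: [0.604, -0.2046, 0.237]
tcp_rot: [1.931, 2.475, 0.001]
wrist_force: [0.4, 0.5, 0.8]
width: 1.0
grip_force: 0.0
```

>>> {"api": "servo_tool", "payload": {"targets": [{"hand": 1,"x": 0,"y": 0,"z": 0,"roll": 0},{"hand": 1,"x": 0,"y": 0,"z": 0,"roll": 0},{"hand": 1,"x": 0,"y": 0,"z": 0,"roll": 0},{"hand": 1,"x": 0,"y": 0,"z": 0,"roll": 0},{"hand": 1,"x": 0,"y": 0,"z": 0,"roll": 0},{"hand": 1,"x": 0,"y": 0,"z": 0,"roll": 0},{"hand": 1,"x": 0,"y": 0,"z": 0,"roll": 0},{"hand": 1,"x": 0,"y": 0,"z": 0,"roll": 0},{"hand": 1,"x": 0,"y": 0,"z": 0,"roll": 0},{"hand": 1,"x": 0,"y": 0,"z": 0,"roll": 0}], "grip_force": 45}}

```text
time: 3.32
tool_pos: [0.6035, -0.2037, 0.2358]
tcp_rot: [1.931, 2.478, 0.0]
wrist_force: [-1.9, 0.6, 3.8]
width: 0.27
grip_force: 45.7
```

>>> {"api": "servo_tool", "payload": {"targets": [{"hand": 1,"x": 0,"y": 0,"z": -0.02,"roll": 0},{"hand": 1,"x": 0,"y": 0,"z": -0.06,"roll": 0},{"hand": 1,"x": 0,"y": 0,"z": -0.11,"roll": 0},{"hand": 1,"x": 0,"y": 0,"z": -0.16,"roll": 0},{"hand": 1,"x": 0,"y": 0,"z": -0.21,"roll": 0},{"hand": 1,"x": 0,"y": 0,"z": -0.26,"roll": 0},{"hand": 1,"x": 0,"y": 0,"z": -0.3,"roll": 0},{"hand": 1,"x": 0,"y": 0,"z": -0.32,"roll": 0},{"hand": 1,"x": 0,"y": 0,"z": -0.32,"roll": 0},{"hand": 1,"x": 0,"y": 0,"z": -0.32,"roll": 0}]}}

```text
time: 4.15
tool_pos: [0.6035, -0.2037, 0.3948]
tcp_rot: [-1.931, -2.478, -0.0]
wrist_force: [-0.1, 0.1, -2.1]
width: 0.268
grip_force: 45.1
```

```bash
python3 - <<'E'
from h import *
T=cam('top');S=cam('scene')
print(delta([.502,.239,.395],187.5),bot.read_state()['wrist_force'],bot.read_state()['width'])
print('can',onz(T,(182,182),.287))
tr=lambda x,y:(200+x/4-.4,195+(y-340)/4-.4)
f=np.array([onz(T,tr(*p),.012) for p in [(348,413),(366,506),(85,567)]]);print('foot',f,(f[0]+f[2])/2,np.linalg.norm(f[1]-f[2]),np.linalg.norm(f[0]-f[1]),np.degrees(np.arctan2(*(f[2]-f[1])[[1,0]])))
# bar edges along crop columns in top image: centreline
g=cv2.imread('pics/top0.png').astype(int)
E
```

```text
(array([ 0.9081,  0.0194, -0.0003]), np.float64(104.13331502278226), np.float64(-0.4631482498734319)) [-0.1168  0.0785 -2.0884] 0.2677209379368758
can [0.6097 0.3968 0.287 ]
foot [[0.5591 0.1302 0.012 ]
 [0.4804 0.1189 0.012 ]
 [0.4446 0.3505 0.012 ]] [0.5018 0.2403 0.012 ] 0.2343892510144902 0.07951066631049963 98.7749744601062
```

>>> {"api": "servo_tool", "payload": {"targets": [{"hand": 1,"x": 0.02,"y": 0,"z": 0,"roll": -0.01},{"hand": 1,"x": 0.07,"y": 0,"z": 0,"roll": -0.04},{"hand": 1,"x": 0.13,"y": 0,"z": 0,"roll": -0.07},{"hand": 1,"x": 0.19,"y": 0,"z": 0,"roll": -0.1},{"hand": 1,"x": 0.25,"y": 0,"z": 0,"roll": -0.13},{"hand": 1,"x": 0.31,"y": 0,"z": 0,"roll": -0.16},{"hand": 1,"x": 0.37,"y": 0,"z": 0,"roll": -0.19},{"hand": 1,"x": 0.43,"y": 0,"z": 0,"roll": -0.22},{"hand": 1,"x": 0.49,"y": 0,"z": 0,"roll": -0.25},{"hand": 1,"x": 0.53,"y": 0,"z": 0,"roll": -0.27}]}}

```text
time: 4.98
tool_pos: [0.5365, 0.0562, 0.3929]
tcp_rot: [-0.728, -3.051, -0.0]
wrist_force: [-0.2, -0.5, -1.3]
width: 0.268
grip_force: 45.1
```

```bash
python3 -c "
from h import *
print(delta([.502,.240,.395],188.2),bot.read_state()['tool_pos'])"
```

```text
(array([ 0.2276,  0.2967, -0.0035]), np.float64(153.15985128042732), np.float64(-0.19466749288651483)) [0.5365 0.0562 0.3929]
```

>>> {"api": "servo_tool", "payload": {"targets": [{"hand": 1,"x": 0.05,"y": 0.06,"z": 0,"roll": -0.04},{"hand": 1,"x": 0.09,"y": 0.12,"z": 0,"roll": -0.08},{"hand": 1,"x": 0.14,"y": 0.18,"z": 0,"roll": -0.12},{"hand": 1,"x": 0.18,"y": 0.24,"z": 0,"roll": -0.155},{"hand": 1,"x": 0.21,"y": 0.275,"z": 0,"roll": -0.18},{"hand": 1,"x": 0.227,"y": 0.297,"z": 0,"roll": -0.194},{"hand": 1,"x": 0.227,"y": 0.297,"z": 0,"roll": -0.194},{"hand": 1,"x": 0.227,"y": 0.297,"z": 0,"roll": -0.194},{"hand": 1,"x": 0.227,"y": 0.297,"z": 0,"roll": -0.194}]}}

```text
time: 5.73
tool_pos: [0.5057, 0.2363, 0.3944]
tcp_rot: [0.207, -3.133, 0.002]
wrist_force: [-1.0, -0.6, -1.5]
width: 0.27
grip_force: 45.2
```

```bash
python3 - <<'E'
from h import *
st=bot.read_state();print(st['tool_pos'],delta([.502,.240,.32],188.2))
np.save('w2.npy',np.r_[st['tool_pos'],st['tcp_rot']])
w=read_camera('wrist')[:,:,::-1];s=read_camera('scene')[:,:,::-1]
cv2.imwrite('pics/w2.png',w);cv2.imwrite('pics/s2.png',s)
z=lambda im,x,y:cv2.resize(im[y:y+300,x:x+400] if 0 else im,None,fx=.625,fy=.625)
a=cv2.resize(w,(400,250));b=cv2.resize(s[180:305,200:400],(400,250),interpolation=cv2.INTER_CUBIC)
cv2.imwrite('pics/c2.png',np.vstack([w[:330],cv2.resize(s[190:325,200:520],(640,270),interpolation=cv2.INTER_CUBIC)]))
E
```

```text
[0.5057 0.2363 0.3944] (array([0.0062, 0.0086, 0.1488]), np.float64(-172.42675222311115), np.float64(-0.003481956795061731))
```

View pics/c2.png

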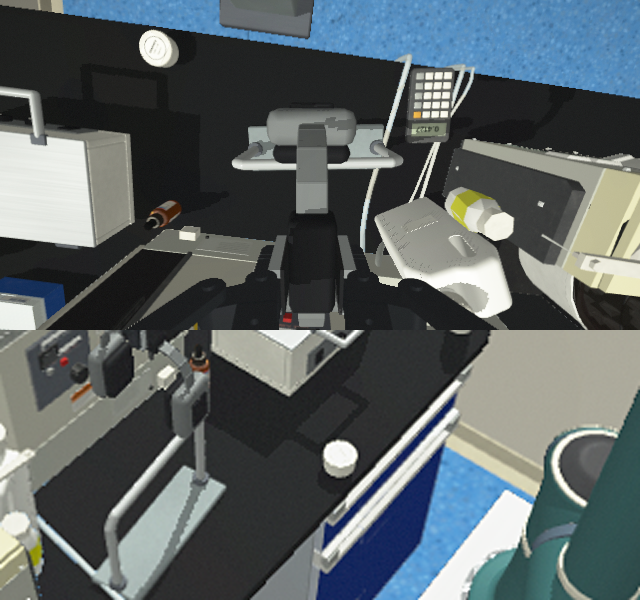

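The wrist view shows the bar level across the image from (237,163) to (400,161), squarely under the held headband. The cups are clear on either side. I'll measure the bar here.

```bash
python3 - <<'E'
from h import *
w=np.load('w2.npy');C=cam('wrist',{'tool_pos':w[:3],'tcp_rot':w[3:]})
g=cv2.imread('pics/w2.png').max(2)
for u in (238,243,250,258,266,360,370,380,388,395): print(u,g[154:176,u])
P=np.array([onz(C,p,.16) for p in [(234,163.5),(402,161)]]);print(P,P.mean(0),np.linalg.norm(P[0]-P[1]),np.degrees(np.arctan2(*(P[1]-P[0])[[1,0]]))-90)
E
```

```text
238 [ 35  86  96 100 100 130 157 180 198 212 224 229 226 223 208  70  36  36
  35  36  35  33]
243 [101  99  98  96  95 100 128 157 180 200 220 224 223 220 215 194  66  34
  34  35  35  37]
250 [ 98 102 104 106 124 116 131 159 183 202 221 225 221 219 210 193  65  36
  35  36  36  35]
258 [118 116 142 171 174 117 134 163 186 206 224 224 221 218 211 186 123  47
  36  35  35  34]
266 [172 172 174 173 173 116 138 166 190 210 225 224 221 219 210 178  96  41
  35  36  35  36]
360 [184 184 184 146 129 154 179 201 222 223 228 223 216 202 161  57  36  36
  34  34  35  35]
370 [182 182 183 130 131 158 181 204 222 224 229 222 214 195 142  51  36  34
  37  36  35  36]
380 [169 184 184 116 134 163 187 206 223 225 230 221 210 197  91  39  37  34
  35  32  34  35]
388 [ 98 155 163 116 138 167 189 208 221 226 229 221 212 149  53  34  33  35
  34  35  32  33]
395 [ 98  96 100 107 114 123 136 151 162 166 153 145  96  41  33  32  33  33
  33  34  35  34]
[[0.515  0.1355 0.16  ]
 [0.4829 0.352  0.16  ]] [0.499  0.2437 0.16  ] 0.2188693425624173 8.450549849970116
```

```bash
python3 -c "
from h import *
print(delta([.501,.241,.185],188.3),bot.read_state()['wrist_force'])"
```

```text
(array([0.0086, 0.0117, 0.4199]), np.float64(-172.4783770687382), np.float64(-0.004324317048545683)) [-0.9737 -0.5371 -2.0253]
```

>>> {"api": "servo_tool", "payload": {"targets": [{"hand": 1,"x": 0.009,"y": 0.012,"z": 0.04,"roll": -0.004},{"hand": 1,"x": 0.009,"y": 0.012,"z": 0.09,"roll": -0.004},{"hand": 1,"x": 0.009,"y": 0.012,"z": 0.14,"roll": -0.004},{"hand": 1,"x": 0.009,"y": 0.012,"z": 0.19,"roll": -0.004},{"hand": 1,"x": 0.009,"y": 0.012,"z": 0.24,"roll": -0.004},{"hand": 1,"x": 0.009,"y": 0.012,"z": 0.29,"roll": -0.004},{"hand": 1,"x": 0.009,"y": 0.012,"z": 0.34,"roll": -0.004},{"hand": 1,"x": 0.009,"y": 0.012,"z": 0.38,"roll": -0.004},{"hand": 1,"x": 0.009,"y": 0.012,"z": 0.4,"roll": -0.004},{"hand": 1,"x": 0.009,"y": 0.012,"z": 0.4,"roll": -0.004}]}}

```text
time: 6.67
tool_pos: [0.4991, 0.2407, 0.1922]
tcp_rot: [0.226, -3.128, 0.003]
wrist_force: [-0.5, -0.2, -1.1]
width: 0.271
grip_force: 45.1
```

```bash
python3 -c "
from h import *
st=bot.read_state();print(delta([.501,.241,.172],188.3),st['wrist_force'],st['tool_pos'])
s=read_camera('scene')[:,:,::-1];t=read_camera('top')[:,:,::-1]
cv2.imwrite('pics/c3.png',np.hstack([cv2.resize(s[205:330,220:320],(400,500),interpolation=2),cv2.resize(t[170:270,200:280],(400,500),interpolation=2)]))"
```

```text
(array([-0.004 ,  0.    ,  0.0405]), np.float64(-171.73979289678454), np.float64(-0.00022107164880304076)) [-0.4604 -0.1666 -1.1423] [0.4991 0.2407 0.1922]
```

View pics/c3.png

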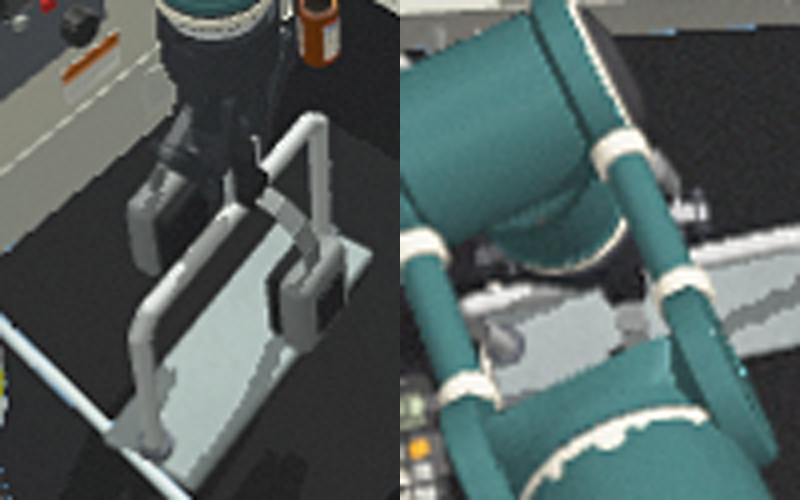

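The scene crop shows the bar at (240,190) passing between the cups at (155,230) and (310,300), with the pad just above it. Next I creep down onto the bar.

>>> {"api": "servo_tool", "payload": {"targets": [{"hand": 1,"x": -0.004,"y": 0,"z": 0.01,"roll": 0},{"hand": 1,"x": -0.004,"y": 0,"z": 0.018,"roll": 0},{"hand": 1,"x": -0.004,"y": 0,"z": 0.026,"roll": 0},{"hand": 1,"x": -0.004,"y": 0,"z": 0.032,"roll": 0},{"hand": 1,"x": -0.004,"y": 0,"z": 0.036,"roll": 0},{"hand": 1,"x": -0.004,"y": 0,"z": 0.036,"roll": 0},{"hand": 1,"x": -0.004,"y": 0,"z": 0.036,"roll": 0}]}}

```text
time: 7.35
tool_pos: [0.5025, 0.243, 0.1771]
tcp_rot: [0.229, -3.133, 0.0]
wrist_force: [-0.2, 0.6, -2.3]
width: 0.268
grip_force: 45.2
```

>>> {"api": "servo_tool", "payload": {"targets": [{"hand": 1,"x": 0,"y": 0,"z": 0.003,"roll": 0},{"hand": 1,"x": 0,"y": 0,"z": 0.006,"roll": 0},{"hand": 1,"x": 0,"y": 0,"z": 0.008,"roll": 0},{"hand": 1,"x": 0,"y": 0,"z": 0.008,"roll": 0},{"hand": 1,"x": 0,"y": 0,"z": 0.008,"roll": 0}]}}

```text
time: 7.77
tool_pos: [0.5026, 0.2429, 0.1732]
tcp_rot: [0.229, -3.133, 0.0]
wrist_force: [-0.3, 0.1, -1.3]
width: 0.265
grip_force: 45.2
```

>>> {"api": "servo_tool", "payload": {"targets": [{"hand": 1,"x": 0,"y": 0,"z": 0.002,"roll": 0},{"hand": 1,"x": 0,"y": 0,"z": 0.004,"roll": 0},{"hand": 1,"x": 0,"y": 0,"z": 0.004,"roll": 0},{"hand": 1,"x": 0,"y": 0,"z": 0.004,"roll": 0}]}}

```text
time: 8.1
tool_pos: [0.5028, 0.243, 0.1716]
tcp_rot: [-0.229, 3.133, 0.0]
wrist_force: [-0.5, 0.2, 0.5]
width: 0.271
grip_force: 45.3
```

The force has gone from −2 N to about zero, so the pad is lying on the bar. I'll release.

>>> {"api": "servo_tool", "payload": {"targets": [{"hand": -1,"x": 0,"y": 0,"z": 0,"roll": 0},{"hand": -1,"x": 0,"y": 0,"z": 0,"roll": 0},{"hand": -1,"x": 0,"y": 0,"z": 0,"roll": 0},{"hand": -1,"x": 0,"y": 0,"z": 0,"roll": 0},{"hand": -1,"x": 0,"y": 0,"z": 0,"roll": 0},{"hand": -1,"x": 0,"y": 0,"z": 0,"roll": 0},{"hand": -1,"x": 0,"y": 0,"z": 0,"roll": 0},{"hand": -1,"x": 0,"y": 0,"z": 0,"roll": 0}]}}

```text
time: 8.77
tool_pos: [0.5026, 0.2429, 0.1713]
tcp_rot: [-0.229, 3.133, -0.0]
wrist_force: [0.5, 0.2, -0.3]
width: 0.999
grip_force: 0.0
```

>>> {"api": "servo_tool", "payload": {"targets": [{"hand": -1,"x": 0,"y": 0,"z": -0.02,"roll": 0},{"hand": -1,"x": 0,"y": 0,"z": -0.06,"roll": 0},{"hand": -1,"x": 0,"y": 0,"z": -0.12,"roll": 0},{"hand": -1,"x": 0,"y": 0,"z": -0.19,"roll": 0},{"hand": -1,"x": 0,"y": 0,"z": -0.26,"roll": 0},{"hand": -1,"x": 0,"y": 0,"z": -0.3,"roll": 0},{"hand": -1,"x": 0,"y": 0,"z": -0.32,"roll": 0},{"hand": -1,"x": 0,"y": 0,"z": -0.32,"roll": 0}]}}

```text
time: 9.43
tool_pos: [0.504, 0.2435, 0.3353]
tcp_rot: [-0.229, 3.127, 0.003]
wrist_force: [0.6, -0.6, 1.1]
width: 1.0
grip_force: 0.0
```

```bash
python3 -c "
from h import *
st=bot.read_state();print(delta([.467,-.219,.33],270),st['tool_pos'],st['q'])
s=read_camera('scene')[:,:,::-1];w=read_camera('wrist')[:,:,::-1]
cv2.imwrite('pics/c4.png',np.hstack([cv2.resize(s[205:330,220:320],(400,500),interpolation=2),cv2.resize(w[60:260,230:390],(400,500),interpolation=2)]))"
```

```text
(array([ 0.2079, -0.9044,  0.0078]), np.float64(-171.62901525138633), np.float64(-0.45349452917436867)) [0.504  0.2435 0.3353] [ 0.4056 -0.0067  1.7183  0.      1.4236 -1.3113]
```

View pics/c4.png

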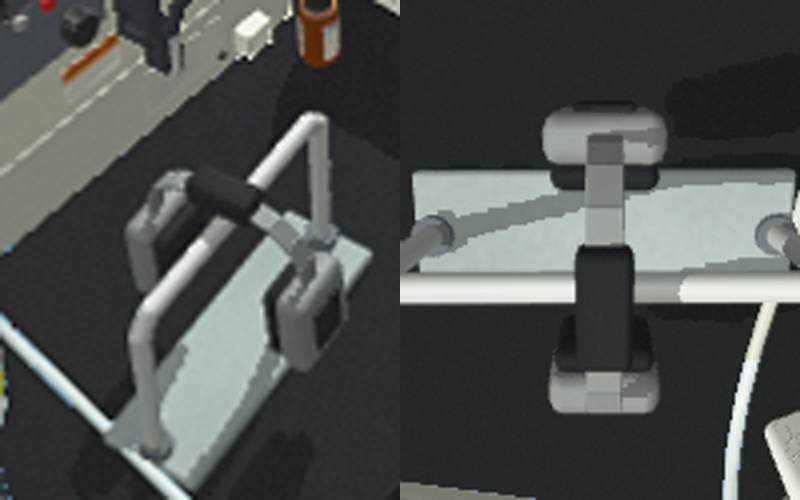

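The headband hangs centred over the bar with one cup on either side. Next is the handle.

>>> {"api": "servo_tool", "payload": {"targets": [{"hand": -1,"x": 0.01,"y": -0.04,"z": 0,"roll": 0.03},{"hand": -1,"x": 0.025,"y": -0.11,"z": 0,"roll": 0.065},{"hand": -1,"x": 0.04,"y": -0.18,"z": 0,"roll": 0.1},{"hand": -1,"x": 0.055,"y": -0.25,"z": 0,"roll": 0.135},{"hand": -1,"x": 0.07,"y": -0.32,"z": 0,"roll": 0.17},{"hand": -1,"x": 0.085,"y": -0.39,"z": 0,"roll": 0.205},{"hand": -0.2,"x": 0.1,"y": -0.46,"z": 0,"roll": 0.24},{"hand": -0.2,"x": 0.12,"y": -0.53,"z": 0,"roll": 0.275},{"hand": -0.2,"x": 0.135,"y": -0.6,"z": 0,"roll": 0.31},{"hand": -0.2,"x": 0.145,"y": -0.65,"z": 0,"roll": 0.34}]}}

```text
time: 10.37
tool_pos: [0.4762, -0.0915, 0.3282]
tcp_rot: [-1.405, -2.805, 0.003]
wrist_force: [0.3, 0.0, -0.1]
width: 0.6
grip_force: 0.0
```

```bash
python3 -c "
from h import *
st=bot.read_state();print(delta([.467,-.220,.30],90),st['tool_pos'],st['q'])"
```

```text
(array([-0.195 , -0.1684,  0.0563]), np.float64(126.7882408692178), np.float64(0.20437911594009897)) [ 0.4762 -0.0915  0.3282] [-0.2405 -0.1453  1.86   -0.001   1.432  -0.8825]
```

>>> {"api": "servo_tool", "payload": {"targets": [{"hand": -0.2,"x": -0.05,"y": -0.04,"z": 0.01,"roll": 0.04},{"hand": -0.2,"x": -0.1,"y": -0.08,"z": 0.02,"roll": 0.08},{"hand": -0.2,"x": -0.15,"y": -0.13,"z": 0.04,"roll": 0.12},{"hand": -0.2,"x": -0.18,"y": -0.155,"z": 0.05,"roll": 0.16},{"hand": -0.2,"x": -0.195,"y": -0.168,"z": 0.056,"roll": 0.204},{"hand": -0.2,"x": -0.195,"y": -0.168,"z": 0.056,"roll": 0.204},{"hand": -0.2,"x": -0.195,"y": -0.168,"z": 0.056,"roll": 0.204},{"hand": -0.2,"x": -0.195,"y": -0.168,"z": 0.056,"roll": 0.204}]}}

```text
time: 11.03
tool_pos: [0.4697, -0.2167, 0.3019]
tcp_rot: [-2.207, -2.232, 0.001]
wrist_force: [0.6, 0.6, 1.2]
width: 0.601
grip_force: 0.0
```

```bash
python3 - <<'E'
from h import *
st=bot.read_state();print(delta([.467,-.220,.094],90),st['tool_pos'])
C=cam('wrist',st);w=read_camera('wrist')[:,:,::-1];cv2.imwrite('pics/w5.png',w)
np.save('w5.npy',np.r_[st['tool_pos'],st['tcp_rot']])
print('expect handle ends',proj(C,[[.467,-.155,.115],[.467,-.22,.115],[.467,-.285,.115]]).round(1))
E
```

```text
(array([-0.0072, -0.0045,  0.4158]), np.float64(90.62875825876299), np.float64(0.0034931014375721423)) [ 0.4697 -0.2167  0.3019]
expect handle ends [[310.9 118.9]
 [310.3 177. ]
 [309.8 229. ]]
```

View pics/w5.png

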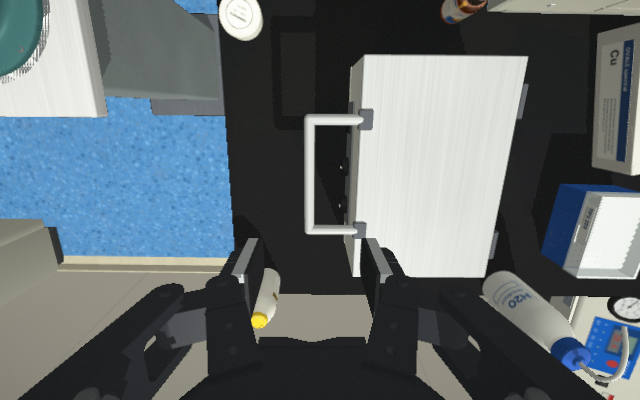

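The wrist view shows the handle bar at u≈310, v 119–231, as predicted. I'll descend and pinch it.

>>> {"api": "servo_tool", "payload": {"targets": [{"hand": -0.2,"x": -0.007,"y": -0.0045,"z": 0.04,"roll": 0.0035},{"hand": -0.2,"x": -0.007,"y": -0.0045,"z": 0.1,"roll": 0.0035},{"hand": -0.2,"x": -0.007,"y": -0.0045,"z": 0.16,"roll": 0.0035},{"hand": -0.2,"x": -0.007,"y": -0.0045,"z": 0.22,"roll": 0.0035},{"hand": -0.2,"x": -0.007,"y": -0.0045,"z": 0.28,"roll": 0.0035},{"hand": -0.2,"x": -0.007,"y": -0.0045,"z": 0.33,"roll": 0.0035},{"hand": -0.2,"x": -0.007,"y": -0.0045,"z": 0.38,"roll": 0.0035},{"hand": -0.2,"x": -0.007,"y": -0.0045,"z": 0.413,"roll": 0.0035},{"hand": -0.2,"x": -0.007,"y": -0.0045,"z": 0.413,"roll": 0.0035},{"hand": -0.2,"x": -0.007,"y": -0.0045,"z": 0.413,"roll": 0.0035}]}}

```text
time: 11.92
tool_pos: [0.4675, -0.2198, 0.0962]
tcp_rot: [-2.221, -2.219, 0.001]
wrist_force: [0.1, 0.0, -0.3]
width: 0.598
grip_force: 0.0
```

>>> {"api": "servo_tool", "payload": {"targets": [{"hand": 1,"x": 0,"y": 0,"z": 0,"roll": 0},{"hand": 1,"x": 0,"y": 0,"z": 0,"roll": 0},{"hand": 1,"x": 0,"y": 0,"z": 0,"roll": 0},{"hand": 1,"x": 0,"y": 0,"z": 0,"roll": 0},{"hand": 1,"x": 0,"y": 0,"z": 0,"roll": 0},{"hand": 1,"x": 0,"y": 0,"z": 0,"roll": 0},{"hand": 1,"x": 0,"y": 0,"z": 0,"roll": 0},{"hand": 1,"x": 0,"y": 0,"z": 0,"roll": 0},{"hand": 1,"x": 0,"y": 0,"z": 0,"roll": 0}], "grip_force": 45}}

```text
time: 12.67
tool_pos: [0.4661, -0.2215, 0.0985]
tcp_rot: [-2.222, -2.217, 0.005]
wrist_force: [-9.2, -0.3, 9.2]
width: 0.12
grip_force: 43.9
```

```bash
python3 - <<'E'
from h import *
st=bot.read_state();p=st['tool_pos'];print(p,st['wrist_force'],st['width'],delta(p)[1])
# arc from present: handle offset from hinge (-.225cos, .225 sin)
d0=np.arcsin(.003/.225)
for a in range(3,61,3):
    b=np.radians(a)+d0
    q=.225*np.array([np.cos(d0)-np.cos(b),0,np.sin(b)-.003/.225])
    print(a,delta(p+q,90)[0])
E
```

```text
[ 0.4661 -0.2215  0.0985] [-9.1567 -0.3472  9.2211] 0.11997486689876069 89.87451491121696
3 [-0.      0.0008 -0.0235]
6 [-0.      0.0029 -0.047 ]
9 [-0.      0.0062 -0.0703]
12 [-0.      0.0107 -0.0935]
15 [-0.      0.0165 -0.1163]
18 [-0.      0.0234 -0.1388]
21 [-0.      0.0315 -0.161 ]
24 [ 0.      0.0407 -0.1826]
27 [ 0.      0.051  -0.2038]
30 [ 0.      0.0625 -0.2244]
33 [ 0.      0.075  -0.2444]
36 [ 0.0001  0.0885 -0.2637]
39 [ 0.0001  0.103  -0.2822]
42 [ 0.0001  0.1185 -0.3   ]
45 [ 0.0001  0.1349 -0.3169]
48 [ 0.0002  0.1521 -0.3329]
51 [ 0.0002  0.1702 -0.3481]
54 [ 0.0002  0.189  -0.3622]
57 [ 0.0003  0.2086 -0.3754]
60 [ 0.0003  0.2288 -0.3875]
```

>>> {"api": "servo_tool", "payload": {"targets": [{"hand": 1,"x": 0,"y": 0.0002,"z": -0.01,"roll": 0},{"hand": 1,"x": 0,"y": 0.001,"z": -0.0235,"roll": 0},{"hand": 1,"x": 0,"y": 0.003,"z": -0.047,"roll": 0},{"hand": 1,"x": 0,"y": 0.0062,"z": -0.0703,"roll": 0},{"hand": 1,"x": 0,"y": 0.0107,"z": -0.0935,"roll": 0},{"hand": 1,"x": 0,"y": 0.0165,"z": -0.1163,"roll": 0},{"hand": 1,"x": 0,"y": 0.0234,"z": -0.1388,"roll": 0},{"hand": 1,"x": 0,"y": 0.0275,"z": -0.15,"roll": 0},{"hand": 1,"x": 0,"y": 0.0275,"z": -0.15,"roll": 0}]}}

```text
time: 13.42
tool_pos: [0.4794, -0.2214, 0.1736]
tcp_rot: [-2.222, -2.217, 0.006]
wrist_force: [-10.2, -1.7, 1.2]
width: 0.121
grip_force: 44.0
```

```bash
cat > arc.py <<'E'
from h import *
# angle from TCP displacement since the grasp (two independent estimates), and further steps
g=np.array([.4661,-.2215,.0985]);d0=np.arcsin(.003/.225)
st=bot.read_state();p=st['tool_pos'];d=p-g
a1=np.arcsin(d[2]/.225+np.sin(d0))-d0; a2=np.arccos(np.cos(d0)-d[0]/.225)-d0
print(p,st['wrist_force'],st['width'],'deg by z',np.degrees(a1),'by x',np.degrees(a2),'yaw',delta(p)[1])
for a in list(range(int(np.degrees(a1))+3,60,3))+[60]:
    b=np.radians(a)+d0;c=a1+d0
    print(a,delta(p+.225*np.array([np.cos(c)-np.cos(b),0,np.sin(b)-np.sin(c)]))[0])
E
python3 arc.py
```

```text
[ 0.4794 -0.2214  0.1736] [-10.1609  -1.7384   1.1631] 0.12072801400846116 deg by z 19.539598196245677 by x 19.012976851119106 yaw 89.87090638209649
22 [ 0.     0.007 -0.018]
25 [ 0.      0.0166 -0.0395]
28 [ 0.      0.0273 -0.0605]
31 [ 0.0001  0.039  -0.0809]
34 [ 0.0001  0.0518 -0.1007]
37 [ 0.0001  0.0657 -0.1198]
40 [ 0.0001  0.0805 -0.1381]
43 [ 0.0002  0.0962 -0.1556]
46 [ 0.0002  0.1129 -0.1723]
49 [ 0.0002  0.1304 -0.1881]
52 [ 0.0003  0.1487 -0.2029]
55 [ 0.0003  0.1678 -0.2167]
58 [ 0.0003  0.1875 -0.2296]
60 [ 0.0004  0.201  -0.2376]
```

>>> {"api": "servo_tool", "payload": {"targets": [{"hand": 1,"x": 0,"y": 0.001,"z": -0.007,"roll": 0},{"hand": 1,"x": 0,"y": 0.004,"z": -0.018,"roll": 0},{"hand": 1,"x": 0,"y": 0.0135,"z": -0.0395,"roll": 0},{"hand": 1,"x": 0,"y": 0.0243,"z": -0.0605,"roll": 0},{"hand": 1,"x": 0,"y": 0.036,"z": -0.081,"roll": 0},{"hand": 1,"x": 0,"y": 0.0488,"z": -0.1007,"roll": 0},{"hand": 1,"x": 0,"y": 0.0627,"z": -0.12,"roll": 0},{"hand": 1,"x": 0,"y": 0.0775,"z": -0.138,"roll": 0},{"hand": 1,"x": 0,"y": 0.086,"z": -0.148,"roll": 0},{"hand": 1,"x": 0,"y": 0.086,"z": -0.148,"roll": 0}]}}

```text
time: 14.25
tool_pos: [0.5236, -0.2211, 0.2497]
tcp_rot: [-2.223, -2.217, 0.003]
wrist_force: [-11.6, 1.6, 7.6]
width: 0.117
grip_force: 44.2
```

```bash
python3 arc.py
```

```text
[ 0.5236 -0.2211  0.2497] [-11.6412   1.5532   7.6008] 0.11729322470780218 deg by z 42.48245435665322 by x 41.14396882253239 yaw 89.85022281329043
45 [ 0.      0.0138 -0.0141]
48 [ 0.0001  0.0311 -0.0302]
51 [ 0.0001  0.0492 -0.0453]
54 [ 0.0002  0.068  -0.0594]
57 [ 0.0002  0.0876 -0.0725]
60 [ 0.0003  0.1078 -0.0846]
```

>>> {"api": "servo_tool", "payload": {"targets": [{"hand": 1,"x": 0,"y": 0.001,"z": -0.008,"roll": 0},{"hand": 1,"x": 0,"y": 0.01,"z": -0.018,"roll": 0},{"hand": 1,"x": 0,"y": 0.027,"z": -0.034,"roll": 0},{"hand": 1,"x": 0,"y": 0.045,"z": -0.049,"roll": 0},{"hand": 1,"x": 0,"y": 0.064,"z": -0.063,"roll": 0},{"hand": 1,"x": 0,"y": 0.083,"z": -0.0765,"roll": 0},{"hand": 1,"x": 0,"y": 0.095,"z": -0.084,"roll": 0},{"hand": 1,"x": 0,"y": 0.103,"z": -0.0885,"roll": 0},{"hand": 1,"x": 0,"y": 0.103,"z": -0.0885,"roll": 0},{"hand": 1,"x": 0,"y": 0.103,"z": -0.0885,"roll": 0}]}}

```text
time: 15.08
tool_pos: [0.5771, -0.2209, 0.2946]
tcp_rot: [2.223, 2.217, 0.003]
wrist_force: [-7.6, 2.7, 10.4]
width: 0.119
grip_force: 45.6
```

```bash
python3 arc.py; python3 - <<'E'
from h import *
s=read_camera('scene')[:,:,::-1];t=read_camera('top')[:,:,::-1]
cv2.imwrite('pics/s6.png',s);cv2.imwrite('pics/t6.png',t)
cv2.imwrite('pics/c6.png',np.hstack([cv2.resize(s[110:235,290:390],(400,500),interpolation=2),cv2.resize(t[145:245,350:450],(400,400),interpolation=2)[:,:] if 0 else cv2.resize(t[135:260,345:445],(400,500),interpolation=2)]))
E
```

```text
[ 0.5771 -0.2209  0.2946] [-7.6389  2.7047 10.4349] 0.11857667065934792 deg by z 61.45006338197957 by x 58.80395494539047 yaw 89.85783889486183
60 [-0.     -0.01    0.0054]
```

View pics/c6.png

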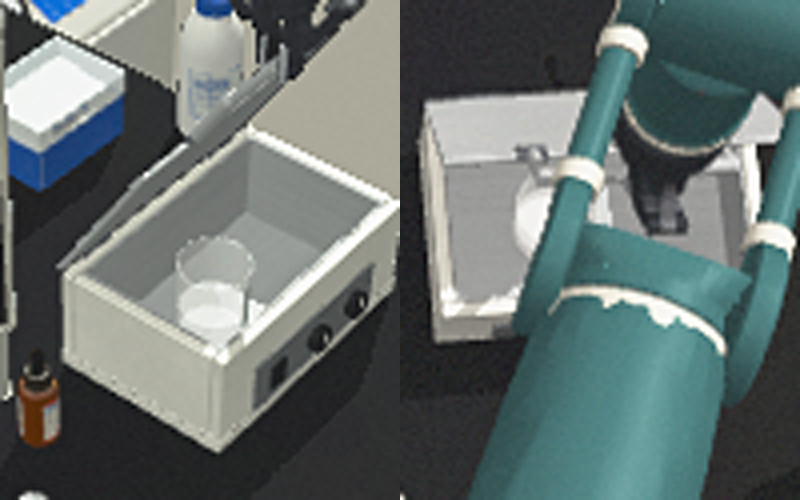

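The scene crop shows the lid open at about 60°, held by the fingers, with the beaker standing in the tank. I'll check the angle from the lid's left edge, which lies in the plane y = −0.089.

```bash
python3 - <<'E'
from h import *
S=cam('scene')
im=cv2.imread('pics/s6.png'); g=im.max(2)
hin=np.array([.692,-.089,.112])
for off in (0,.006):
  for a in (57,58,59,60,61):
    b=np.radians(a);u=np.array([-np.cos(b),0,np.sin(b)]);n=np.array([np.sin(b),0,np.cos(b)])
    print(off,a,proj(S,[hin+r*u+off*n for r in (.03,.07,.11,.15,.17)]).round(1).tolist())
for v in (168,160,152,144,138,132,126): print(v,list(zip(range(300,366),g[v,300:366]))[0][0],g[v,304:364])
E
```

```text
0 57 [[307.9, 174.6], [312.9, 169.8], [318.2, 164.8], [323.7, 159.6], [326.6, 156.8]]
0 58 [[307.8, 174.5], [312.7, 169.5], [317.8, 164.3], [323.2, 158.9], [326.0, 156.1]]
0 59 [[307.7, 174.4], [312.4, 169.2], [317.4, 163.9], [322.6, 158.3], [325.3, 155.4]]
0 60 [[307.6, 174.3], [312.2, 169.0], [317.0, 163.4], [322.1, 157.6], [324.7, 154.6]]
0 61 [[307.5, 174.2], [311.9, 168.7], [316.6, 163.0], [321.5, 157.0], [324.0, 153.9]]
0.006 57 [[306.7, 173.2], [311.7, 168.4], [317.0, 163.3], [322.5, 158.1], [325.3, 155.3]]
0.006 58 [[306.6, 173.1], [311.5, 168.1], [316.6, 162.9], [321.9, 157.4], [324.7, 154.6]]
0.006 59 [[306.5, 173.0], [311.2, 167.8], [316.2, 162.4], [321.3, 156.8], [324.0, 153.9]]
0.006 60 [[306.3, 172.9], [311.0, 167.6], [315.8, 162.0], [320.8, 156.2], [323.4, 153.2]]
0.006 61 [[306.2, 172.8], [310.7, 167.3], [315.3, 161.5], [320.2, 155.6], [322.7, 152.5]]
168 300 [ 46  47  50  49  49  44  42  70 150 139 108 103  94  76 208 202 201 184
 147 128 118 118 118 118 117 117 116 116 117 119 116 116 117 117 117 117
 118 115 115 115 125 144 155 155 154 156 155 155 153 154 156 157 1
[... 850 characters left out ...]
19 118 118 119 105  51
  48  49  49  49  52  48  49  49  48  49  46  40 141 178 178 162 157 160
 163 180 151 142 134 120 115 116  98 103 105 105 106  77 174 175 172 171
 171 171 171 173 170 173]
132 300 [245 245 245 245 245 245 246 245 247 249 251 232 168 153 160 167 174  80
  48  46  50  50  49  51  51  47  45  56  53 185  89 180 182 161 171 158
 156 145 138 138 142 141 141 151 223 155 150 141 128 120 143 114 105 105
 107  76 173 174 173 171]
126 300 [245 245 246 246 248 230 215 214 214 215 216 220 219 243 231 105  54  42
 151 154 150 148 147 146 146 148 145 147 145 163 174 182 183 184 183 182
 179 176 170 169 167 163 164 163 161 138 147 175 173 178 172 139 154 154
 151  92 144 125  37  48]
```

The edge, read at v=160 and v=168, gives about 59°, and the x-displacement gives 58.8°. I'll raise the lid slightly and ease the radial push.

>>> {"api": "servo_tool", "payload": {"targets": [{"hand": 1,"x": 0,"y": 0.002,"z": -0.003,"roll": 0},{"hand": 1,"x": 0,"y": 0.005,"z": -0.006,"roll": 0},{"hand": 1,"x": 0,"y": 0.005,"z": -0.006,"roll": 0},{"hand": 1,"x": 0,"y": 0.005,"z": -0.006,"roll": 0},{"hand": 1,"x": 0,"y": 0.005,"z": -0.006,"roll": 0},{"hand": 1,"x": 0,"y": 0.005,"z": -0.006,"roll": 0},{"hand": 1,"x": 0,"y": 0.005,"z": -0.006,"roll": 0},{"hand": 1,"x": 0,"y": 0.005,"z": -0.006,"roll": 0}]}}

```text
time: 15.85
tool_pos: [0.5792, -0.2209, 0.2958]
tcp_rot: [2.224, 2.218, 0.003]
wrist_force: [-6.1, 2.9, 7.4]
width: 0.116
grip_force: 45.4
```

```bash
python3 arc.py; python3 - <<'E'
from h import *
im=read_camera('scene');g=im.max(2)
for v in (168,164,160,156): print(v,g[v,306:326])
print(np.abs(bot.read_state()['joint_vel']).max(),bot.read_state()['time'])
cv2.imwrite('pics/s7.png',cv2.resize(im[100:320,210:450,::-1],None,fx=2.5,fy=2.5,interpolation=2))
E
```

```text
[ 0.5792 -0.2209  0.2958] [-6.0789  2.8774  7.443 ] 0.11568146421153525 deg by z 62.14023331119325 by x 59.411165146200666 yaw 89.84221668621721
60 [-0.     -0.0148  0.0079]
168 [ 49  46  48  41  45 101 146 131 102 106  95  76 208 203 202 182 148 128
 118 118]
164 [ 45  48  46  49  47  48  46  44  44 124 142 111 108 106 101 101 119 209
 209 207]
160 [ 36  37  35  49  47  51  50  46  48  49  44  42 134 151 132 106 106 103
 105 102]
156 [ 37  36  36  35  38  36  34  37  47  50  45  46  48  47  43  42 130 146
 119 104]
0.0017386373892597667 15.9
```

View pics/s7.png

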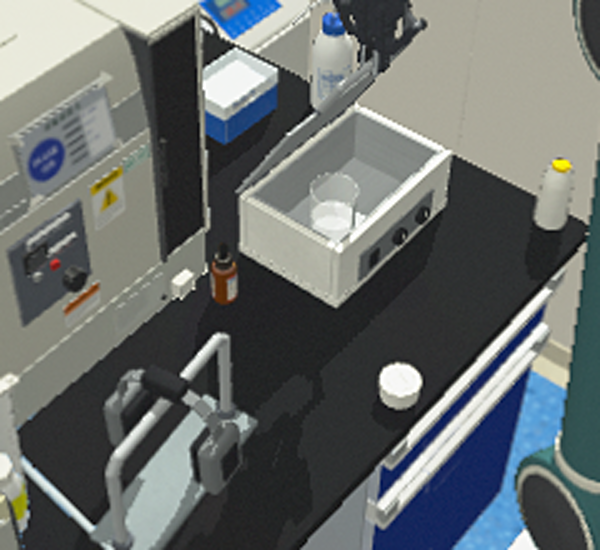

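The lid reads about 59.7° by its edge and 59.4–60° by the arm. It is still, with everything else in place and the ear defenders hanging on the bar.

```bash
python3 -c "
from workcell import ticket
print(ticket.finish_job())"
```

```text
the job is handed in; nothing more can be done
None
```

The ear defenders hang over the middle of the rail's bar, one cup on either side, and the gripper is holding the lid still at about 60° (measured 59.4–60°), handed in at about 16 s.

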